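# Put the jig parts away on their silhouettes

## Task

Clear the jig parts onto their storage pads: each of the two hole saws, the sanding block and the track's fence stop goes upright onto the pad whose painted silhouette has its shape and size, centred on it and, for the two oblong ones, lined up with it. The fence stop is captive in the T-track: slide it out of the track's open end before lifting it. Leave the paint tin where it stands.

Things in the scene. Friction and masses are not known exactly. Their poses are not given: they have to be found in the camera images.
- stop: fence stop, 0.2 kg, captive in the track, x along the track, up to 75 mm from its middle on the closed side. Aluminium block 60 x 34 mm (x, y), black knob 24 mm wide on top, T-foot below. Origin: centre of the underside. Heights: T-head 0-5 (56 x 28), stem 5-10 (50 x 8), block 10-40, knob 40-54 mm. Slides easily held by the block's sides; stands alone on the T-head; either way round fits its pad
- track: aluminium T-track fixed on the bench, 240 mm long (x), 50 wide, 14 high; origin: centre of the underside. Slot along x 14 mm wide between 3 mm lips, 34 wide and 8 high beneath: the stop rests on the lips with 3 mm side play, 1-2 mm up and down, and lifts only when its foot is wholly past the open +x end (x = 120 mm, to the robot's left). Black 22 mm high plate closes the -x end
- large_saw: large hole saw, dark steel cup 56 mm in diameter, 36 mm high, teeth down, with a bright steel nut and shank on top (11 mm diameter, 54 mm overall height); about 0.2 kg; origin: centre of its underside, z up
- small_saw: small hole saw, dark steel cup 36 mm in diameter, 36 mm high, teeth down, with a bright steel nut and shank on top (11 mm diameter, 54 mm overall height); about 0.1 kg; origin: centre of its underside, z up
- block: cork sanding block with a grey face beneath, 100 x 52 x 32 mm (100 along its x, 52 along y), about 0.1 kg; origin: centre of its underside, z up. Either way round is right on its pad
- pad_stop: fixed flat plywood pad 116 x 76 x 6 mm (116 along x); origin: centre of its underside, top face 6 mm above it. Painted centrally on top is a black 60 x 34 mm rectangle (60 along the pad's x) with a bare disc of 24 mm in its middle: the fence stop's place
- pad_large_saw: fixed flat plywood pad 116 x 76 x 6 mm (116 along x); origin: centre of its underside, top face 6 mm above it. Painted centrally on top is a black disc of 56 mm diameter: the large hole saw's place
- pad_small_saw: fixed flat plywood pad 116 x 76 x 6 mm (116 along x); origin: centre of its underside, top face 6 mm above it. Painted centrally on top is a black disc of 36 mm diameter: the small hole saw's place
- pad_block: fixed flat plywood pad 116 x 76 x 6 mm (116 along x); origin: centre of its underside, top face 6 mm above it. Painted centrally on top is a black 100 x 52 mm rectangle (100 along the pad's x): the sanding block's place
- tin: bystander, not to be moved: paint tin 90 mm wide, 110 mm high, at the near left; origin: centre of its underside

How it is judged:
At the end, for the whole second after the job is handed in: The fence stop, both hole saws and the sanding block each stand upright (within 0.12 rad) and at rest on the top face of their own pad, centre within 12 mm of the silhouette's centre; the stop and the block lie along their silhouettes within 0.26 rad (15 degrees), either way round (horizontal distance between stop and pad_stop below 0.012 m and z of stop in the frame of pad_stop between 0.003 and 0.01 m and angle between each of stop, large_saw, small_saw, block's own z axis and vertical below 0.12 rad and linear speed of each of stop, large_saw, small_saw, block below 0.02 m/s and angle between the x axis of stop and the x axis of pad_stop, either way round below 0.26 rad and horizontal distance between large_saw and pad_large_saw below 0.012 m and z of large_saw in the frame of pad_large_saw between 0.003 and 0.01 m and horizontal distance between small_saw and pad_small_saw below 0.012 m and z of small_saw in the frame of pad_small_saw between 0.003 and 0.01 m and horizontal distance between block and pad_block below 0.012 m and z of block in the frame of pad_block between 0.003 and 0.01 m and angle between the x axis of block and the x axis of pad_block, either way round below 0.26 rad); the robot touches nothing.
It fails at once if the paint tin is moved by more than 25 mm (distance of tin from where it was at the start of the episode above 0.025 m).
It also fails if it takes over 131 s, if anything falls off the work surface, if the arm or the gripper's body presses on something with over 40 N, if the wrist force passes 120 N, or if a joint passes its speed limit or range.

## Robot

A 6-joint arm with a two-finger parallel gripper is mounted at the origin on the work surface. World frame = base frame: x ahead of the robot, y to its left, z up, the work surface at z = 0. Lengths are in m, angles in rad, forces in N, time in s.
With the tool pointing down it reaches from about 0.3 to 0.95 m from the base axis. Payload 3.1 kg.
Tool frame: the origin (TCP) lies midway between the tips of the shut fingers; the grasp point (between the pads) lies 19 mm behind it; z points along the fingers, y is the line along which they close (so a half turn about z gives the same grasp; the last joint's range is limited). The gripper opens to 85 mm and grips with 20 to 120 N. Pads are 22 mm wide; open, the fingers measure 114 mm over their backs; the gripper's body (76 mm by 85 mm) begins 54 mm behind the grasp point. The pads swing forward as they close: fully open they stand 13 mm farther back than shut.
Start: joints at [1.149, 0.308, 1.634, -0, 1.2, -0.07], TCP at [0.215, 0.587, 0.231] pointing down, gripper open.
Joint ranges: [-3.06, 3.06], [-0.79, 1.96], [0.05, 2.63], [-1.19, 4.34], [0.05, 2.64], [-2.94, 2.94]. Speed limits (rad/s): [2.79, 2.79, 3.14, 3.14, 3.14, 3.14].

## Interface

Orientations are given as [roll, pitch, yaw] about the fixed x, y, z axes, in that order (R = Rz(yaw) Ry(pitch) Rx(roll)).
In Python, from workcell import r, grab_frame, get_calibration gives the robot as it stands.
- The arm moves only by the shell command python3 -m jog 'ROWS' [FORCE]. ROWS is JSON, a list of rows, each a list of 7 numbers: the shift along the tool's x, y, z scaled (see below), then the turn, a rotation vector about the tool's x, y, z scaled (see below), then the closure, from -1 (fully open) to 1 (shut). In form: [[tx, ty, tz, rx, ry, rz, jaw], ...]. A call has exactly 8 rows; each row is the pose to reach, as a shift and turn from the pose commanded when the call began, along the tool's axes at that moment, turning the shorter way round; what a row does not reach only later rows make up. The controller multiplies each number of a shift by 500 mm and each number of a turn by pi rad. A row lasts 1/12 s, in which the tool goes at most 41.7 mm and 7.16 degrees, less where a joint would pass 70% of its speed; a pose out of reach is approached as far as the arm can. A call with a number of a shift or a turn outside -1 to 1 is refused whole. A call with a gripper value outside its range is refused whole. The fingers move at their own pace and stop on an object; FORCE is the grip in N (left out, the last holds). Time passes only in rows, so rows that repeat a pose let the fingers close, or fill a call up. It gives the time, the measured TCP pose, the force, the opening and the grip force at its end, in the units of the state.
- r.read_state(): the state, without advancing time (a new reading comes with each control period).
- grab_frame(name): name is "scene" or "top"; returns (picture, depth): 420x560x3 uint8, blue, green, red; 420x560 float32, m along the optical axis (not along the pixel's ray), 0 where there is no reading.
- get_calibration(name): a dict with "intrinsics" (3x3 intrinsics, pixels), "world_from_camera" (4x4, takes a point from camera to world coordinates). Camera axes: x right, y up, looking along -z (the intrinsics and any distortion apply to the point x, -y, -z); pixel columns grow to the right and rows downward; lengths in m; the calibration is good to about 2 mm. A picture is of the moment at which its call begins. get_calibration takes no time and is no camera call.
- r.job_done(): hands the job in; it is judged then, once.
The state is a dict: "clock": time; "qpos": joint angles; "joint_velocities": joint speeds; "joint_efforts": joint torques, N m; "ee_pos": TCP position; "tool_rot": TCP orientation; "contact_force": force on the tool from outside, world axes, zero at the start; "wrist_torque": the same for the moment, N m; "gripper_width": finger opening in m; "gripper_force": force on a finger pad.
Only numpy, scipy, OpenCV 4.12 (cv2) and the standard library are available. Lean on these libraries where they do the work, as an engineer would, in place of code of your own. Each camera call takes 0.05 s, during which the arm holds its last target. There are 200 camera calls.

## Working session

There is one attempt and no reset: what is moved stays moved. The work goes in short steps, Python scripts to look and compute and a shell command to move; the robot and the scene stay as the last step left them, time stands still between calls to the robot, and variables do not carry over. Pictures are saved under pics/ and viewed, at most 14 in all, crops included, and the job is handed in when it is done.

```bash
mkdir -p pics; ls; python3 - <<'E'
from workcell import r, grab_frame, get_calibration
import cv2
for n in("scene","top"):
    p,d=grab_frame(n); cv2.imwrite(f"pics/{n}0.png",p); import numpy as np; np.save(f"pics/{n}0.npy",d); c=get_calibration(n); print(c["intrinsics"],c["world_from_camera"], [k for k in c])
print(r.read_state())
E
```

```text
pics
[[521.53091512   0.         276.91775498]
 [  0.         521.53091512 209.78649208]
 [  0.           0.           1.        ]] [[-0.71992263 -0.53349892  0.44394855  1.02241923]
 [ 0.69383073 -0.56943999  0.44083673  0.5588411 ]
 [ 0.01761614  0.62539348  0.78011067  0.97596592]
 [ 0.          0.          0.          1.        ]] ['intrinsics', 'world_from_camera']
[[492.13869421   0.         281.61014658]
 [  0.         492.13869421 201.11836839]
 [  0.           0.           1.        ]] [[ 0.02261116  0.98371376 -0.17831427  0.23106569]
 [-0.99967443  0.02435628  0.00760344  0.03684477]
 [ 0.01182268  0.1780843   0.98394421  1.4435108 ]
 [ 0.          0.          0.          1.        ]] ['intrinsics', 'world_from_camera']
{'clock': 0.1, 'qpos': array([ 1.14932070e+00,  3.08937176e-01,  1.63507613e+00, -3.07777354e-05,
        1.19967605e+00, -6.96658283e-02]), 'joint_velocities': array([-1.67536217e-03,  7.45522935e-05, -3.51182193e-03, -1.37973010e-03,
       -1.53140827e-03, -8.71521912e-04]), 'joint_efforts': array([-4.63917222e-04, -4.16402507e+01, -2.77647221e+01, -1.93296823e-04,
        3.88667759e-03, -1.17320971e-05]), 'ee_pos': array([0.21508053, 0.58602931, 0.23014188]), 'tool_rot': array([-3.13949904e+00, -1.17360998e-04,  2.78979392e+00]), 'contact_force': array([-0.17631438, -0.05194263, -0.01500563]), 'wrist_torque': array([0.0297056 , 0.03468649, 0.01232698]), 'gripper_force': 0.0, 'gripper_width': 0.0853995737114225}
```

View pics/top0.png

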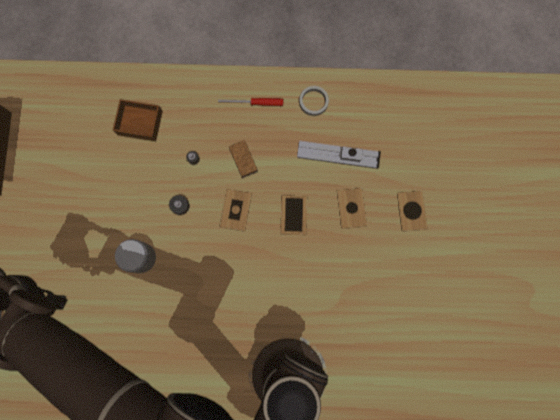

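View pics/scene0.png

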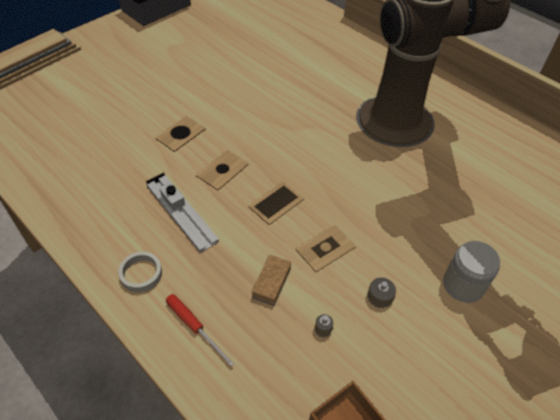

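The top view has up = +x and left = +y. Pads, left to right: stop (236,210), block (293,215), small saw (352,208), large saw (412,210). The other objects are the stop (352,153) in the track, the block (243,158), the small saw (192,157), the large saw (179,204) and the tin (135,256). Next I'll measure from the pixels and depth.

```bash
cat > h.py <<'E'
from workcell import r, grab_frame, get_calibration
import cv2, numpy as np
def proj(n,uv,z):
    "pixels -> world points on plane z"
    c=get_calibration(n);K=c["intrinsics"];T=c["world_from_camera"]
    uv=np.atleast_2d(np.array(uv,float))
    d=np.c_[(uv[:,0]-K[0,2])/K[0,0],-(uv[:,1]-K[1,2])/K[1,1],-np.ones(len(uv))]@T[:3,:3].T
    o=T[:3,3]; return o+d*((z-o[2])/d[:,2])[:,None]
def cloud(n,d):
    c=get_calibration(n);K=c["intrinsics"];T=c["world_from_camera"]
    v,u=np.indices(d.shape); P=np.stack([(u-K[0,2])/K[0,0]*d,-(v-K[1,2])/K[1,1]*d,-d],-1)
    return P@T[:3,:3].T+T[:3,3]
def ortho(n,p,z,x0,x1,y0,y1,s=1000):
    "top-down picture on plane z, s px/m; up=+x, left=+y"
    c=get_calibration(n);K=c["intrinsics"];T=np.linalg.inv(c["world_from_camera"])
    W,H=int((y1-y0)*s),int((x1-x0)*s); v,u=np.indices((H,W))
    P=np.stack([x1-v/s,y1-u/s,np.full(u.shape,z)],-1)@T[:3,:3].T+T[:3,3]
    m=np.stack([K[0,0]*P[...,0]/-P[...,2]+K[0,2],K[1,1]*-P[...,1]/-P[...,2]+K[1,2]],-1).astype(np.float32)
    return cv2.remap(p,m[...,0],m[...,1],cv2.INTER_CUBIC)
E
python3 - <<'E'
from h import *
for n in("scene","top"):
    p=cv2.imread(f"pics/{n}0.png");d=np.load(f"pics/{n}0.npy");P=cloud(n,d)
    R=(.22,.72,-.42,.38)
    o=ortho(n,p,.006,*R,1000); cv2.imwrite(f"pics/{n}_o.png",o)
    ok=(d>0)&(P[...,0]>.25)&(P[...,0]<.75)&(P[...,1]>-.45)&(P[...,1]<.42)
    print(n,"bench z",np.median(P[ok][:,2]))
    m=(ok&(P[...,2]>.017)).astype(np.uint8)
    k,l,s,c=cv2.connectedComponentsWithStats(m)
    for i in range(1,k):
        if s[i,4]<30: continue
        Q=P[l==i]; t=np.percentile(Q[:,2],70); print(c[i].round(1),s[i,4],Q.mean(0).round(4),"zmax",Q[:,2].max().round(4), "rect",[np.round(a,4) for a in cv2.minAreaRect((Q[:,:2]*1000).astype(np.float32))])
    g=cv2.threshold(o.max(2),60,255,cv2.THRESH_BINARY_INV)[1]
    for c in cv2.findContours(g,cv2.RETR_EXTERNAL,cv2.CHAIN_APPROX_NONE)[0]:
        if 600<cv2.contourArea(c)<7000:
            (a,b),wh,an=cv2.minAreaRect(c); print("dark",round(R[1]-b/1000,4),round(R[3]-a/1000,4),np.round(wh),round(an,1))
E
```

```text
scene bench z 0.0004996026396684727
[154.3 177.1] 71 [ 0.6277 -0.2605  0.0215] zmax 0.0264 rect [array([ 627.2122, -260.9995]), array([11.0059, 50.1085]), np.float64(81.9839)]
[171.5 195.5] 444 [ 0.6406 -0.169   0.0412] zmax 0.0623 rect [array([ 635.5384, -186.0136]), array([84.3698, 38.233 ]), np.float64(87.2921)]
[459.9 259.8] 698 [0.3353 0.4067 0.0876] zmax 0.1134 rect [array([321.2259, 403.4694]), array([82.5456, 32.8655]), np.float64(0.0738)]
[270.8 277.9] 1104 [0.6211 0.1479 0.0309] zmax 0.0378 rect [array([617.8252, 145.0529]), array([100.9994,  53.0064]), np.float64(25.2013)]
[381.3 290.3] 611 [0.4774 0.3282 0.035 ] zmax 0.0566 rect [array([473.2711, 326.8177]), array([54.4779, 56.606 ]), np.float64(81.7448)]
[323.3 323.7] 309 [0.6202 0.297  0.0355] zmax 0.0572 rect [array([617.1021, 294.5757]), array([35.3973, 35.7421]), np.float64(50.0748)]
[336.  395.8] 292 [0.709  0.4102 0.0404] zmax 0.0539 rect [array([709.2959, 409.977 ]), array([ 8.3505, 81.5906]), np.float64(80.7462)]
dark 0.4782 -0.1819 [29. 30.] 18.4
dark 0.4833 0.3328 [28. 51.] 64.0
dark 0.4746 -0.3613 [48. 50.] 26
[... 461 characters left out ...]
]), np.float64(84.4128)]
[192.  157.4] 136 [0.6103 0.2928 0.037 ] zmax 0.0605 rect [array([612.6625, 294.1495]), array([36.2051, 34.5021]), np.float64(59.8461)]
[377.8 158. ] 48 [ 0.6267 -0.2588  0.0219] zmax 0.0297 rect [array([ 624.2792, -257.0286]), array([14.878 , 50.7212]), np.float64(85.1869)]
[178.3 204.8] 316 [0.4678 0.3245 0.0366] zmax 0.059 rect [array([469.4014, 325.74  ]), array([56.1364, 53.3656]), np.float64(0.0508)]
[143.  257.1] 536 [0.3119 0.4016 0.0876] zmax 0.12 rect [array([314.4921, 402.9674]), array([85.8854, 33.7828]), np.float64(0.0803)]
dark 0.478 -0.182 [30. 30.] 90.0
dark 0.474 -0.362 [50. 50.] 90.0
dark 0.4535 -0.01 [95. 48.] 90.0
dark 0.4735 0.3285 [58. 51.] 47.5
```

View pics/top_o.png

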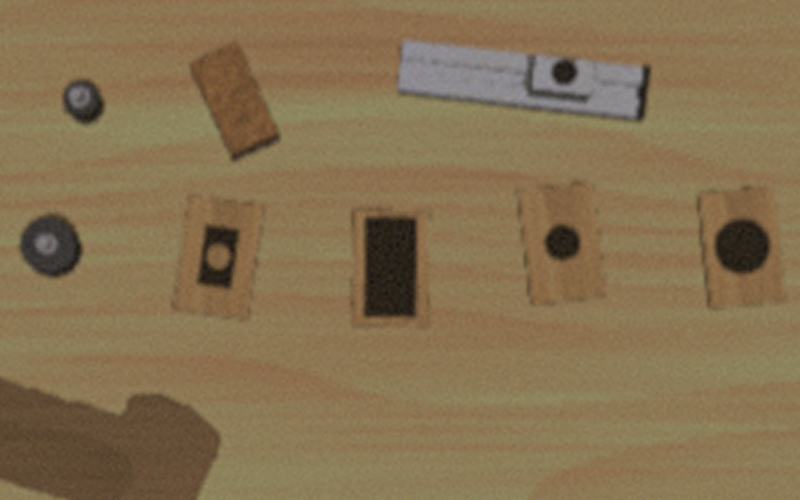

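View pics/scene_o.png

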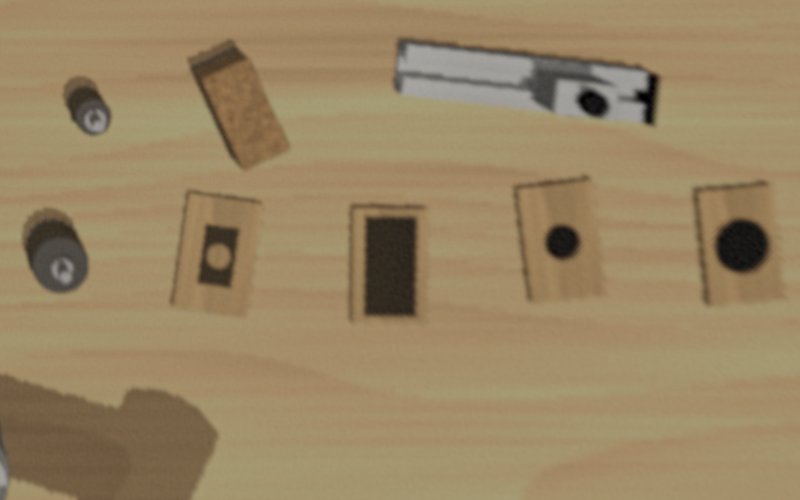

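Orthos use 1 px = 1 mm, with x = 0.72 − v/1000 and y = 0.38 − u/1000. The pads come out the same in both views: stop (.4635,.1625) at −7°, block (.453,−.010) at 0°, small (.478,−.182), large (.474,−.362). The large saw is at about (.471,.326), the small saw (.615,.294), the block (.616,.145) at 25°, and the stop (.636,−.174). I'll measure the track angle, then plan the large-saw moves.

```bash
cat > plan.py <<'E'
"python3 plan.py x,y,z,yawdeg ... : row numbers for successive tool-down poses, from the measured pose"
import sys, numpy as np
from scipy.spatial.transform import Rotation as R
from workcell import r
s=r.read_state(); p=np.array(s["ee_pos"]); q=R.from_euler("xyz",s["tool_rot"])
print("now",np.round(p,4),np.degrees(s["tool_rot"]).round(1),"t",s["clock"])
for a in sys.argv[1:]:
    x,y,z,w=map(float,a.split(","))
    g=R.from_euler("xyz",[180,0,w],degrees=True)
    sh=q.inv().apply(np.array([x,y,z])-p); t=(q.inv()*g).as_rotvec()
    print(a,"->",np.round(sh/.5,4).tolist()+np.round(t/np.pi,4).tolist(),"rows",round(max(np.linalg.norm(sh)/.0417,np.degrees(np.linalg.norm(t))/7.16),1))
    p,q=np.array([x,y,z]),g
E
python3 - <<'E'
from h import *
R=(.58,.72,-.30,.03)
for n in("scene","top"):
    p=cv2.imread(f"pics/{n}0.png");o=ortho(n,p,.014,*R,2000)
    h=cv2.cvtColor(o,cv2.COLOR_BGR2HSV); g=((h[...,1]<50)&(h[...,2]>70)).astype(np.uint8)
    c=max(cv2.findContours(g,0,1)[0],key=cv2.contourArea); (a,b),wh,an=cv2.minAreaRect(c)
    pts=c[:,0]; 
    print(n,R[1]-b/2000,R[3]-a/2000,np.array(wh)/2,an)
E
python3 plan.py .471,.326,.15,125 .471,.326,.004,125 .471,.326,.2,125 .474,-.362,.2,52.6 .474,-.362,.011,52.6
```

```text
scene 0.6408588333129882 -0.13553782653808594 [251.085495    55.82548904] 6.552555084228516
top 0.6384165649414062 -0.1392282257080078 [242.73330688  54.20503616] 6.486395835876465
now [0.2151 0.586  0.2301] [-179.9   -0.   159.8] t 0.1
.471,.326,.15,125 -> [-0.6597, -0.3115, 0.1609, -0.0007, 0.0002, 0.1936] rows 9.0
.471,.326,.004,125 -> [0.0, -0.0, 0.292, 0.0, 0.0, 0.0] rows 3.5
.471,.326,.2,125 -> [0.0, 0.0, -0.392, 0.0, 0.0, 0.0] rows 4.7
.474,-.362,.2,52.6 -> [-1.1306, -0.7843, -0.0, -0.0, -0.0, 0.4022] rows 16.5
.474,-.362,.011,52.6 -> [0.0, -0.0, 0.378, 0.0, 0.0, 0.0] rows 4.5
```

```bash
J="python3 -m jog"; 
python3 -m jog '[[-0.66,-0.31,0.16,0,0,0.194,-1],[-0.66,-0.31,0.16,0,0,0.194,-1],[-0.66,-0.31,0.16,0,0,0.194,-1],[-0.66,-0.31,0.16,0,0,0.194,-1],[-0.66,-0.31,0.16,0,0,0.194,-1],[-0.66,-0.31,0.16,0,0,0.194,-1],[-0.66,-0.31,0.16,0,0,0.194,-1],[-0.66,-0.31,0.16,0,0,0.194,-1]]' 30
python3 plan.py .471,.326,.15,125 .471,.326,.004,125
```

```text
clock: 0.77
ee_pos: [0.4451, 0.3534, 0.1591]
tool_rot: [-3.141, -0.0, 2.18]
contact_force: [-0.3, 0.0, 0.1]
gripper_width: 0.0855
gripper_force: 0.0
now [0.4451 0.3534 0.1591] [-180.    -0.   124.9] t 0.7667
.471,.326,.15,125 -> [-0.0747, 0.0111, 0.0181, -0.0002, -0.0, -0.0004] rows 0.9
.471,.326,.004,125 -> [0.0, -0.0, 0.292, 0.0, 0.0, 0.0] rows 3.5
```

```bash

python3 -m jog '[[0,0,0,0,0,0,-1],[0,0,0,0,0,0,-1],[0,0,0,0,0,0,-1],[0,0,0,0,0,0,-1],[0,0,0,0,0,0,-1],[0,0,0,0,0,0,-1],[0,0,0,0,0,0,-1],[0,0,0,0,0,0,-1]]'
python3 plan.py .471,.326,.06,125 .471,.326,.004,125
```

```text
clock: 1.43
ee_pos: [0.4439, 0.356, 0.1601]
tool_rot: [3.141, 0.0, 2.182]
contact_force: [0.3, 0.6, -0.6]
gripper_width: 0.0857
gripper_force: 0.0
now [0.4439 0.356  0.1601] [180.   0. 125.] t 1.4333
.471,.326,.06,125 -> [-0.0803, 0.01, 0.2002, 0.0001, 0.0, 0.0001] rows 2.6
.471,.326,.004,125 -> [0.0, -0.0, 0.112, 0.0, 0.0, 0.0] rows 1.3
```

```bash

python3 -m jog '[[-0.08,0.01,0.1,0,0,0,-1],[-0.08,0.01,0.2,0,0,0,-1],[-0.08,0.01,0.23,0,0,0,-1],[-0.08,0.01,0.26,0,0,0,-1],[-0.08,0.01,0.29,0,0,0,-1],[-0.08,0.01,0.312,0,0,0,-1],[-0.08,0.01,0.312,0,0,0,-1],[-0.08,0.01,0.312,0,0,0,-1]]'
python3 -m jog '[[0,0,0,0,0,0,0.2],[0,0,0,0,0,0,0.6],[0,0,0,0,0,0,1],[0,0,0,0,0,0,1],[0,0,0,0,0,0,1],[0,0,0,0,0,0,1],[0,0,0,0,0,0,1],[0,0,0,0,0,0,1]]' 40
python3 -m jog '[[0,0,-0.02,0,0,0,1],[0,0,-0.06,0,0,0,1],[0,0,-0.12,0,0,0,1],[0,0,-0.18,0,0,0,1],[0,0,-0.24,0,0,0,1],[0,0,-0.24,0,0,0,1],[0,0,-0.24,0,0,0,1],[0,0,-0.24,0,0,0,1]]'
python3 plan.py .473,-.016,.125,90 .474,-.362,.125,52.6 .474,-.362,.011,52.6
```

```text
clock: 2.1
ee_pos: [0.4711, 0.3255, 0.0037]
tool_rot: [-3.141, -0.0, 2.181]
contact_force: [-0.2, 0.5, 0.7]
gripper_width: 0.085
gripper_force: 0.0
clock: 2.77
ee_pos: [0.4727, 0.3263, 0.0057]
tool_rot: [3.138, 0.0, 2.18]
contact_force: [-0.4, 1.1, 6.1]
gripper_width: 0.0548
gripper_force: 42.8
clock: 3.43
ee_pos: [0.4702, 0.3246, 0.123]
tool_rot: [-3.139, -0.0, 2.18]
contact_force: [0.0, -0.5, -2.0]
gripper_width: 0.055
gripper_force: 43.4
now [0.4702 0.3246 0.123 ] [-179.9   -0.   124.9] t 3.4333
.473,-.016,.125,90 -> [-0.5617, -0.3853, -0.0031, -0.0007, 0.0002, 0.194] rows 8.2
.474,-.362,.125,52.6 -> [-0.692, 0.002, 0.0, 0.0, -0.0, 0.2078] rows 8.3
.474,-.362,.011,52.6 -> [0.0, -0.0, 0.228, 0.0, 0.0, 0.0] rows 2.7
```

```bash

python3 -m jog '[[-0.56,-0.385,0,0,0,0.194,1],[-0.56,-0.385,0,0,0,0.194,1],[-0.56,-0.385,0,0,0,0.194,1],[-0.56,-0.385,0,0,0,0.194,1],[-0.56,-0.385,0,0,0,0.194,1],[-0.56,-0.385,0,0,0,0.194,1],[-0.56,-0.385,0,0,0,0.194,1],[-0.56,-0.385,0,0,0,0.194,1]]'
python3 -m jog '[[-0.69,0,0,0,0,0.208,1],[-0.69,0,0,0,0,0.208,1],[-0.69,0,0,0,0,0.208,1],[-0.69,0,0,0,0,0.208,1],[-0.69,0,0,0,0,0.208,1],[-0.69,0,0,0,0,0.208,1],[-0.69,0,0,0,0,0.208,1],[-0.69,0,0,0,0,0.208,1]]'
python3 -m jog '[[0,0,0,0,0,0,1],[0,0,0,0,0,0,1],[0,0,0,0,0,0,1],[0,0,0,0,0,0,1],[0,0,0,0,0,0,1],[0,0,0,0,0,0,1],[0,0,0,0,0,0,1],[0,0,0,0,0,0,1]]'
python3 plan.py .474,-.362,.03,52.6 .474,-.362,.011,52.6
```

```text
clock: 4.1
ee_pos: [0.4709, -0.0096, 0.1215]
tool_rot: [-3.136, -0.001, 1.571]
contact_force: [1.2, -0.8, -2.7]
gripper_width: 0.0552
gripper_force: 43.4
clock: 4.77
ee_pos: [0.4714, -0.3419, 0.1208]
tool_rot: [-3.136, -0.0, 0.917]
contact_force: [1.3, -0.2, -2.8]
gripper_width: 0.0548
gripper_force: 43.4
clock: 5.43
ee_pos: [0.474, -0.3406, 0.124]
tool_rot: [3.141, 0.0, 0.919]
contact_force: [0.1, -0.3, -2.3]
gripper_width: 0.0551
gripper_force: 43.6
now [ 0.474  -0.3406  0.124 ] [180.    0.   52.6] t 5.4333
.474,-.362,.03,52.6 -> [-0.034, 0.0258, 0.1881, 0.0001, 0.0, 0.0002] rows 2.3
.474,-.362,.011,52.6 -> [0.0, -0.0, 0.038, 0.0, 0.0, 0.0] rows 0.5
```

```bash

python3 -m jog '[[-0.034,0.026,0.06,0,0,0,1],[-0.034,0.026,0.12,0,0,0,1],[-0.034,0.026,0.17,0,0,0,1],[-0.034,0.026,0.195,0,0,0,1],[-0.034,0.026,0.21,0,0,0,1],[-0.034,0.026,0.218,0,0,0,1],[-0.034,0.026,0.225,0,0,0,1],[-0.034,0.026,0.225,0,0,0,1]]'
python3 -m jog '[[0,0,0,0,0,0,0.3],[0,0,0,0,0,0,0],[0,0,0,0,0,0,-0.4],[0,0,0,0,0,0,-1],[0,0,0,0,0,0,-1],[0,0,0,0,0,0,-1],[0,0,-0.04,0,0,0,-1],[0,0,-0.1,0,0,0,-1]]'
python3 -m jog '[[0,0,-0.08,0,0,0,-1],[0,0,-0.12,0,0,0,-1],[0,0,-0.12,0,0,0,-1],[0,0,-0.12,0,0,0,-1],[0,0,-0.12,0,0,0,-1],[0,0,-0.12,0,0,0,-1],[0,0,-0.12,0,0,0,-1],[0,0,-0.12,0,0,0,-1]]'
python3 plan.py .6345,-.174,.12,83.5 .6345,-.174,.016,83.5
```

```text
clock: 6.1
ee_pos: [0.4749, -0.3635, 0.0124]
tool_rot: [3.139, 0.0, 0.918]
contact_force: [0.4, 0.2, -1.6]
gripper_width: 0.0549
gripper_force: 43.9
clock: 6.77
ee_pos: [0.4711, -0.3605, 0.0586]
tool_rot: [-3.134, -0.001, 0.917]
contact_force: [0.1, -0.4, -0.6]
gripper_width: 0.0852
gripper_force: 0.0
clock: 7.43
ee_pos: [0.4729, -0.362, 0.1196]
tool_rot: [-3.139, -0.0, 0.917]
contact_force: [0.4, -0.7, -0.2]
gripper_width: 0.0854
gripper_force: 0.0
now [ 0.4729 -0.362   0.1196] [-179.8   -0.    52.6] t 7.4333
.6345,-.174,.12,83.5 -> [0.495, 0.0281, -0.0007, -0.0009, -0.0003, -0.1719] rows 5.9
.6345,-.174,.016,83.5 -> [0.0, -0.0, 0.208, 0.0, 0.0, 0.0] rows 2.5
```

```bash

python3 -m jog '[[0.495,0.028,0,0,0,-0.172,-1],[0.495,0.028,0,0,0,-0.172,-1],[0.495,0.028,0,0,0,-0.172,-1],[0.495,0.028,0,0,0,-0.172,-1],[0.495,0.028,0,0,0,-0.172,-1],[0.495,0.028,0,0,0,-0.172,-1],[0.495,0.028,0,0,0,-0.172,-1],[0.495,0.028,0,0,0,-0.172,-1]]'
python3 -m jog '[[0,0,0.08,0,0,0,-1],[0,0,0.12,0,0,0,-1],[0,0,0.15,0,0,0,-1],[0,0,0.18,0,0,0,-1],[0,0,0.207,0,0,0,-1],[0,0,0.207,0,0,0,-1],[0,0,0.207,0,0,0,-1],[0,0,0.207,0,0,0,-1]]'
python3 -m jog '[[0,0,0,0,0,0,-0.5],[0,0,0,0,0,0,0],[0,0,0,0,0,0,0.2],[0,0,0,0,0,0,0.5],[0,0,0,0,0,0,1],[0,0,0,0,0,0,1],[0,0,0,0,0,0,1],[0,0,0,0,0,0,1]]' 25
python3 -m jog '[[0,0,0,0,0,0,1],[0,0,0,0,0,0,1],[0,0,0,0,0,0,1],[0,0,0,0,0,0,1],[0,0,0,0,0,0,1],[0,0,0,0,0,0,1],[0,0,0,0,0,0,1],[0,0,0,0,0,0,1]]'
python3 - <<'E'
from h import *
p,d=grab_frame("scene");cv2.imwrite("pics/s1.png",cv2.resize(p[90:290,100:340],None,fx=2.6,fy=2.6))
E
```

```text
clock: 8.1
ee_pos: [0.6361, -0.1725, 0.1203]
tool_rot: [-3.14, -0.0, 1.462]
contact_force: [-0.4, -0.2, -0.1]
gripper_width: 0.0853
gripper_force: 0.0
clock: 8.77
ee_pos: [0.6363, -0.1754, 0.0189]
tool_rot: [3.14, 0.0, 1.457]
contact_force: [-0.7, 0.4, 0.1]
gripper_width: 0.0854
gripper_force: 0.0
clock: 9.43
ee_pos: [0.636, -0.1749, 0.0186]
tool_rot: [3.14, 0.0, 1.458]
contact_force: [-0.7, 1.3, 3.9]
gripper_width: 0.0337
gripper_force: 26.0
clock: 10.1
ee_pos: [0.636, -0.1749, 0.0186]
tool_rot: [3.14, 0.0, 1.458]
contact_force: [0.3, 0.9, 5.8]
gripper_width: 0.0336
gripper_force: 26.1
```

View pics/s1.png

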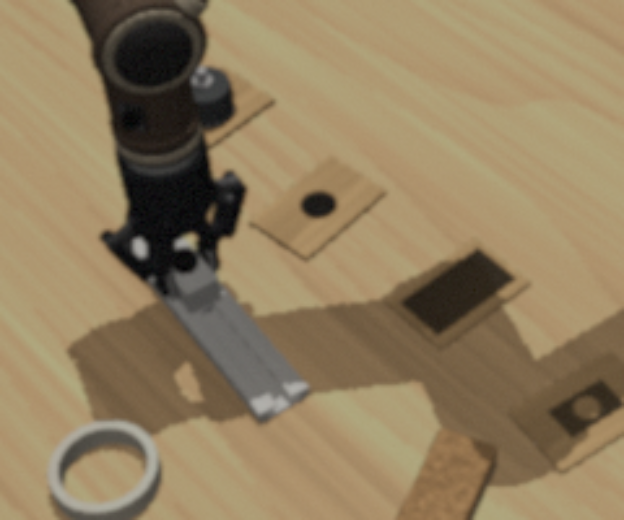

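The scene view shows the stop gripped by its block between the fingers at (190,270), and the large saw standing on its pad at (210,95). I'll slide in stages while watching the force.

```bash

python3 -m jog '[[0.01,0,-0.002,0,0,0,1],[0.02,0,-0.002,0,0,0,1],[0.03,0,-0.002,0,0,0,1],[0.045,0,-0.002,0,0,0,1],[0.06,0,-0.002,0,0,0,1],[0.08,0,-0.002,0,0,0,1],[0.1,0,-0.002,0,0,0,1],[0.1,0,-0.002,0,0,0,1]]' 40
python3 -m jog '[[0.02,0,0,0,0,0,1],[0.04,0,0,0,0,0,1],[0.06,0,0,0,0,0,1],[0.08,0,0,0,0,0,1],[0.1,0,0,0,0,0,1],[0.12,0,0,0,0,0,1],[0.12,0,0,0,0,0,1],[0.12,0,0,0,0,0,1]]'
```

```text
clock: 10.82
ee_pos: [0.6411, -0.1221, 0.0187]
tool_rot: [-3.141, -0.002, 1.459]
contact_force: [1.0, 1.3, 0.7]
gripper_width: 0.0332
gripper_force: 40.8
clock: 11.48
ee_pos: [0.6477, -0.0639, 0.0187]
tool_rot: [-3.141, -0.001, 1.459]
contact_force: [0.9, 1.0, 1.3]
gripper_width: 0.0331
gripper_force: 40.8
```

```bash

python3 -m jog '[[0.02,0,0,0,0,0,1],[0.04,0,0,0,0,0,1],[0.06,0,0,0,0,0,1],[0.08,0,0,0,0,0,1],[0.1,0,0,0,0,0,1],[0.12,0,0,0,0,0,1],[0.12,0,0,0,0,0,1],[0.12,0,0,0,0,0,1]]'
python3 -m jog '[[0.02,0,0,0,0,0,1],[0.04,0,0,0,0,0,1],[0.06,0,0,0,0,0,1],[0.08,0,0,0,0,0,1],[0.09,0,0,0,0,0,1],[0.09,0,0,0,0,0,1],[0.09,0,0,0,0,0,1],[0.09,0,0,0,0,0,1]]'
python3 - <<'E'
from h import *
p,d=grab_frame("scene");cv2.imwrite("pics/s2.png",cv2.resize(p[90:290,100:340],None,fx=2.6,fy=2.6))
E
```

```text
clock: 12.15
ee_pos: [0.6544, -0.0045, 0.0187]
tool_rot: [-3.141, -0.001, 1.459]
contact_force: [0.3, 0.4, -0.2]
gripper_width: 0.033
gripper_force: 40.6
clock: 12.82
ee_pos: [0.6595, 0.0388, 0.0187]
tool_rot: [-3.141, 0.0, 1.458]
contact_force: [-0.1, -0.1, -1.3]
gripper_width: 0.0336
gripper_force: 40.4
```

View pics/s2.png

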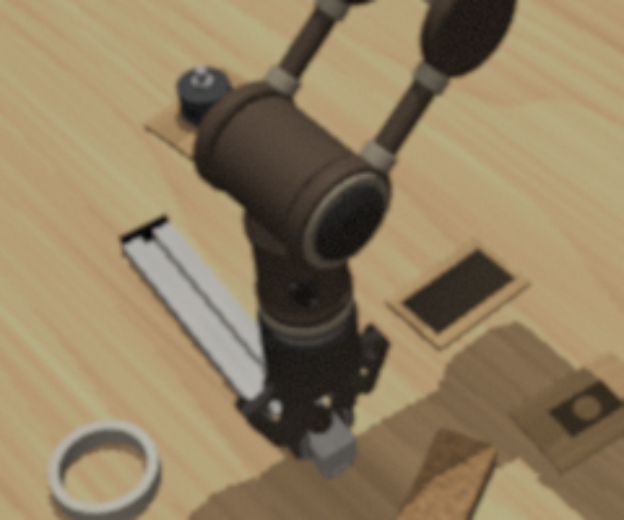

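The stop at (330,445) is past the track's end at about (255,395), and the tool now carries its weight. Next I'll lift it gently.

```bash

python3 -m jog '[[0,0,-0.01,0,0,0,1],[0,0,-0.02,0,0,0,1],[0,0,-0.03,0,0,0,1],[0,0,-0.04,0,0,0,1],[0,0,-0.06,0,0,0,1],[0,0,-0.06,0,0,0,1],[0,0,-0.06,0,0,0,1],[0,0,-0.06,0,0,0,1]]'
python3 -m jog '[[0,0,-0.04,0,0,0,1],[0,0,-0.08,0,0,0,1],[0,0,-0.12,0,0,0,1],[0,0,-0.16,0,0,0,1],[0,0,-0.18,0,0,0,1],[0,0,-0.18,0,0,0,1],[0,0,-0.18,0,0,0,1],[0,0,-0.18,0,0,0,1]]'
python3 plan.py .4635,.1625,.14,173
```

```text
clock: 13.53
ee_pos: [0.6597, 0.0389, 0.0492]
tool_rot: [3.141, -0.0, 1.458]
contact_force: [0.2, -0.3, -1.6]
gripper_width: 0.0333
gripper_force: 40.4
clock: 14.2
ee_pos: [0.6583, 0.0389, 0.1371]
tool_rot: [-3.139, 0.0, 1.458]
contact_force: [-0.5, -1.3, -1.9]
gripper_width: 0.0332
gripper_force: 40.5
now [0.6583 0.0389 0.1371] [-179.8    0.    83.5] t 14.2
.4635,.1625,.14,173 -> [0.2017, -0.415, -0.0047, -0.0008, -0.0007, -0.4971] rows 12.5
```

```bash

python3 -m jog '[[0.1,-0.2,0,0,0,-0.25,1],[0.1,-0.2,0,0,0,-0.25,1],[0.1,-0.2,0,0,0,-0.25,1],[0.1,-0.2,0,0,0,-0.25,1],[0.1,-0.2,0,0,0,-0.25,1],[0.1,-0.2,0,0,0,-0.25,1],[0.1,-0.2,0,0,0,-0.25,1],[0.1,-0.2,0,0,0,-0.25,1]]'
python3 plan.py .4635,.1625,.14,173
```

```text
clock: 14.87
ee_pos: [0.5644, 0.0998, 0.1369]
tool_rot: [-3.139, -0.002, 2.244]
contact_force: [0.1, 0.2, -1.2]
gripper_width: 0.0335
gripper_force: 40.8
now [0.5644 0.0998 0.1369] [-1.798e+02 -1.000e-01  1.286e+02] t 14.8667
.4635,.1625,.14,173 -> [0.2238, -0.0796, -0.0055, -0.0007, -0.0009, -0.2469] rows 6.2
```

```bash

python3 -m jog '[[0.224,-0.08,0,0,0,-0.247,1],[0.224,-0.08,0,0,0,-0.247,1],[0.224,-0.08,0,0,0,-0.247,1],[0.224,-0.08,0,0,0,-0.247,1],[0.224,-0.08,0,0,0,-0.247,1],[0.224,-0.08,0,0,0,-0.247,1],[0.224,-0.08,0.1,0,0,-0.247,1],[0.224,-0.08,0.18,0,0,-0.247,1]]'
python3 -m jog '[[0,0,0,0,0,0,1],[0,0,0,0,0,0,1],[0,0,0,0,0,0,1],[0,0,0,0,0,0,1],[0,0,0,0,0,0,1],[0,0,0,0,0,0,1],[0,0,0,0,0,0,1],[0,0,0,0,0,0,1]]'
python3 plan.py .4635,.1625,.021,173
python3 - <<'E'
from h import *
a=[cv2.resize(grab_frame(n)[0][v:v+100,u:u+130],None,fx=4,fy=4) for n,u,v in(("scene",265,185),("top",170,150))]
cv2.imwrite("pics/s3.png",cv2.resize(np.hstack(a),(800,308)))
E
```

```text
clock: 15.53
ee_pos: [0.4682, 0.1636, 0.0569]
tool_rot: [3.138, 0.008, 3.019]
contact_force: [0.1, -0.2, -2.0]
gripper_width: 0.0332
gripper_force: 41.0
clock: 16.2
ee_pos: [0.4656, 0.1628, 0.0567]
tool_rot: [3.141, 0.002, 3.019]
contact_force: [1.1, 0.5, -2.1]
gripper_width: 0.0335
gripper_force: 40.9
now [0.4656 0.1628 0.0567] [1.80e+02 1.00e-01 1.73e+02] t 16.2
.4635,.1625,.021,173 -> [0.0043, -0.0011, 0.0715, 0.0003, 0.0007, -0.0001] rows 0.9
```

View pics/s3.png

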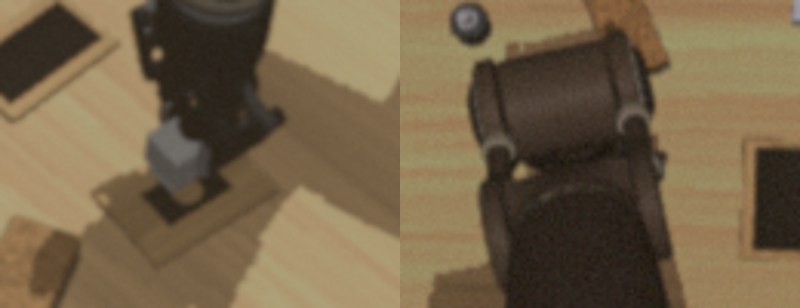

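The stop hangs just above its pad in line with it, at scene crop (180,160). I'll lower it.

```bash

python3 -m jog '[[0.003,0,0.02,0,0,0,1],[0.003,0,0.035,0,0,0,1],[0.003,0,0.048,0,0,0,1],[0.003,0,0.056,0,0,0,1],[0.003,0,0.062,0,0,0,1],[0.003,0,0.067,0,0,0,1],[0.003,0,0.071,0,0,0,1],[0.003,0,0.071,0,0,0,1]]'
```

```text
clock: 16.97
ee_pos: [0.4633, 0.1627, 0.0206]
tool_rot: [-3.141, -0.001, 3.019]
contact_force: [-3.5, -0.8, 4.3]
gripper_width: 0.0334
gripper_force: 41.6
```

```bash

python3 -m jog '[[0,0,0,0,0,0,0.4],[0,0,0,0,0,0,0.1],[0,0,0,0,0,0,-0.4],[0,0,0,0,0,0,-1],[0,0,0,0,0,0,-1],[0,0,0,0,0,0,-1],[0,0,-0.04,0,0,0,-1],[0,0,-0.1,0,0,0,-1]]'
python3 -m jog '[[0,0,-0.08,0,0,0,-1],[0,0,-0.14,0,0,0,-1],[0,0,-0.14,0,0,0,-1],[0,0,-0.14,0,0,0,-1],[0,0,-0.14,0,0,0,-1],[0,0,-0.14,0,0,0,-1],[0,0,-0.14,0,0,0,-1],[0,0,-0.14,0,0,0,-1]]'
python3 plan.py .616,.145,.14,204.8 .616,.145,.003,204.8
```

```text
clock: 17.63
ee_pos: [0.46, 0.1618, 0.0676]
tool_rot: [-3.139, -0.007, 3.019]
contact_force: [-0.1, 0.9, -0.8]
gripper_width: 0.0854
gripper_force: 0.0
clock: 18.3
ee_pos: [0.4621, 0.1624, 0.1384]
tool_rot: [-3.14, -0.003, 3.019]
contact_force: [-0.8, -0.4, -0.5]
gripper_width: 0.0851
gripper_force: 0.0
now [0.4621 0.1624 0.1384] [-179.9   -0.2  173. ] t 18.3
.616,.145,.14,204.8 -> [-0.3097, 0.003, -0.0041, -0.0001, -0.001, -0.1768] rows 4.4
.616,.145,.003,204.8 -> [0.0, -0.0, 0.274, 0.0, 0.0, 0.0] rows 3.3
```

```bash

python3 -m jog '[[-0.31,0.003,0,0,0,-0.177,-1],[-0.31,0.003,0,0,0,-0.177,-1],[-0.31,0.003,0,0,0,-0.177,-1],[-0.31,0.003,0,0,0,-0.177,-1],[-0.31,0.003,0,0,0,-0.177,-1],[-0.31,0.003,0,0,0,-0.177,-1],[-0.31,0.003,0,0,0,-0.177,-1],[-0.31,0.003,0,0,0,-0.177,-1]]'
python3 - <<'E'
from h import *
p=grab_frame("scene")[0];cv2.imwrite("pics/s4.png",cv2.resize(p[180:360,230:420],None,fx=3,fy=3))
E
python3 plan.py .616,.145,.003,204.8
```

```text
clock: 18.97
ee_pos: [0.6157, 0.1453, 0.1388]
tool_rot: [3.141, -0.003, -2.709]
contact_force: [-0.5, -0.4, -0.2]
gripper_width: 0.0853
gripper_force: 0.0
now [0.6158 0.1454 0.1392] [ 1.800e+02 -1.000e-01 -1.552e+02] t 19.0167
.616,.145,.003,204.8 -> [-0.0006, -0.001, 0.2724, 0.0002, -0.0007, 0.0] rows 3.3
```

View pics/s4.png

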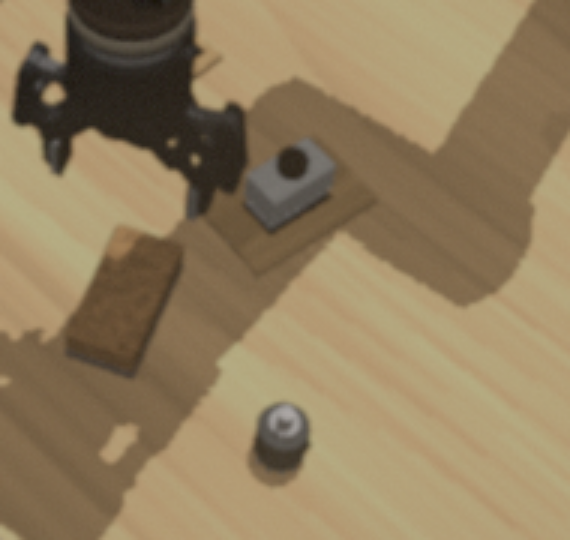

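The stop stands upright on its pad, with its knob at crop (293,158). The block at (125,300) and small saw at (282,438) are undisturbed. Next I'll pick up the block.

```bash

python3 -c "
from h import *; print(proj('scene',[327.7,232.7],.060))"
python3 -m jog '[[0,0,0.08,0,0,0,-1],[0,0,0.14,0,0,0,-1],[0,0,0.18,0,0,0,-1],[0,0,0.21,0,0,0,-1],[0,0,0.24,0,0,0,-1],[0,0,0.272,0,0,0,-1],[0,0,0.272,0,0,0,-1],[0,0,0.272,0,0,0,-1]]' 30
python3 -m jog '[[0,0,0,0,0,0,-0.6],[0,0,0,0,0,0,-0.3],[0,0,0,0,0,0,0],[0,0,0,0,0,0,0.5],[0,0,0,0,0,0,1],[0,0,0,0,0,0,1],[0,0,0,0,0,0,1],[0,0,0,0,0,0,1]]'
python3 -m jog '[[0,0,-0.02,0,0,0,1],[0,0,-0.06,0,0,0,1],[0,0,-0.12,0,0,0,1],[0,0,-0.18,0,0,0,1],[0,0,-0.24,0,0,0,1],[0,0,-0.24,0,0,0,1],[0,0,-0.24,0,0,0,1],[0,0,-0.24,0,0,0,1]]'
python3 plan.py .453,-.01,.125,180 .453,-.01,.01,180
```

```text
[[0.46478572 0.16300486 0.06      ]]
clock: 19.68
ee_pos: [0.6167, 0.1453, 0.0036]
tool_rot: [3.141, -0.001, -2.708]
contact_force: [0.4, -0.4, 0.0]
gripper_width: 0.0852
gripper_force: 0.0
clock: 20.35
ee_pos: [0.6188, 0.1456, 0.0057]
tool_rot: [-3.141, 0.003, -2.708]
contact_force: [-0.6, -0.1, 6.0]
gripper_width: 0.0517
gripper_force: 33.8
clock: 21.02
ee_pos: [0.6164, 0.1451, 0.1235]
tool_rot: [3.141, -0.001, -2.708]
contact_force: [-0.3, 0.1, -1.4]
gripper_width: 0.0518
gripper_force: 33.0
now [0.6164 0.1451 0.1235] [ 1.800e+02 -1.000e-01 -1.552e+02] t 21.0167
.453,-.01,.125,180 -> [0.4269, -0.1442, -0.0024, 0.0, -0.0005, 0.138] rows 5.4
.453,-.01,.01,180 -> [0.0, -0.0, 0.23, 0.0, 0.0, 0.0] rows 2.8
```

```bash

python3 -m jog '[[0.427,-0.144,0,0,0,0.138,1],[0.427,-0.144,0,0,0,0.138,1],[0.427,-0.144,0,0,0,0.138,1],[0.427,-0.144,0,0,0,0.138,1],[0.427,-0.144,0,0,0,0.138,1],[0.427,-0.144,0,0,0,0.138,1],[0.427,-0.144,0,0,0,0.138,1],[0.427,-0.144,0,0,0,0.138,1]]'
python3 -m jog '[[0,0,0.08,0,0,0,1],[0,0,0.14,0,0,0,1],[0,0,0.17,0,0,0,1],[0,0,0.19,0,0,0,1],[0,0,0.19,0,0,0,1],[0,0,0.19,0,0,0,1],[0,0,0.19,0,0,0,1],[0,0,0.19,0,0,0,1]]'
python3 plan.py .453,-.01,.0115,180
python3 - <<'E'
from h import *
p=grab_frame("scene")[0];cv2.imwrite("pics/s5.png",cv2.resize(p[130:250,200:360],None,fx=3.5,fy=3.5))
E
```

```text
clock: 21.68
ee_pos: [0.4519, -0.0101, 0.1224]
tool_rot: [3.141, -0.003, 3.139]
contact_force: [0.4, 0.7, -0.8]
gripper_width: 0.0517
gripper_force: 33.0
clock: 22.35
ee_pos: [0.4555, -0.0097, 0.0302]
tool_rot: [-3.141, 0.003, -3.141]
contact_force: [-0.2, -0.5, -0.2]
gripper_width: 0.0513
gripper_force: 32.9
now [ 0.4555 -0.0097  0.0302] [-180.     0.2 -180. ] t 22.35
.453,-.01,.0115,180 -> [0.0052, -0.0006, 0.0374, -0.0001, 0.0009, 0.0001] rows 0.5
```

View pics/s5.png

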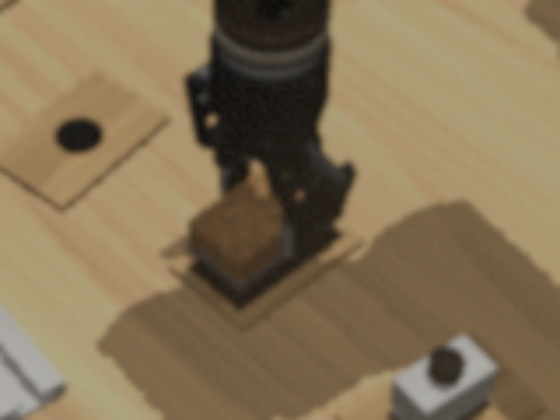

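The block, at (238,235), is level and over its pad. I'll lower and release it, then rise towards the small saw.

```bash

python3 -m jog '[[0.004,0,0.01,0,0,0,1],[0.004,0,0.02,0,0,0,1],[0.004,0,0.026,0,0,0,1],[0.004,0,0.03,0,0,0,1],[0.004,0,0.034,0,0,0,1],[0.004,0,0.037,0,0,0,1],[0.004,0,0.037,0,0,0,1],[0.004,0,0.037,0,0,0,1]]'
python3 -m jog '[[0,0,0,0,0,0,0.3],[0,0,0,0,0,0,0],[0,0,0,0,0,0,-0.4],[0,0,0,0,0,0,-1],[0,0,0,0,0,0,-1],[0,0,0,0,0,0,-1],[0,0,-0.04,0,0,0,-1],[0,0,-0.1,0,0,0,-1]]'
python3 -m jog '[[0,0,-0.08,0,0,0,-1],[0,0,-0.14,0,0,0,-1],[0,0,-0.14,0,0,0,-1],[0,0,-0.14,0,0,0,-1],[0,0,-0.14,0,0,0,-1],[0,0,-0.14,0,0,0,-1],[0,0,-0.14,0,0,0,-1],[0,0,-0.14,0,0,0,-1]]'
python3 plan.py .615,.294,.14,115.5 .615,.294,.004,115.5
```

```text
clock: 23.07
ee_pos: [0.4515, -0.0097, 0.0117]
tool_rot: [3.142, -0.002, -3.141]
contact_force: [-5.3, 0.3, 13.9]
gripper_width: 0.0516
gripper_force: 34.8
clock: 23.73
ee_pos: [0.4484, -0.0094, 0.0582]
tool_rot: [3.141, -0.008, 3.142]
contact_force: [0.4, -0.2, 0.4]
gripper_width: 0.0855
gripper_force: 0.0
clock: 24.4
ee_pos: [0.4505, -0.0096, 0.1289]
tool_rot: [3.141, -0.003, -3.142]
contact_force: [0.1, 0.2, 0.5]
gripper_width: 0.0856
gripper_force: 0.0
now [ 0.4505 -0.0096  0.1289] [ 180.    -0.2 -180. ] t 24.4
.615,.294,.14,115.5 -> [-0.3289, 0.6072, -0.0231, -0.0005, -0.001, 0.3583] rows 9.0
.615,.294,.004,115.5 -> [0.0, -0.0, 0.272, 0.0, 0.0, 0.0] rows 3.3
```

```bash

python3 -m jog '[[-0.329,0.607,-0.023,0,0,0.358,-1],[-0.329,0.607,-0.023,0,0,0.358,-1],[-0.329,0.607,-0.023,0,0,0.358,-1],[-0.329,0.607,-0.023,0,0,0.358,-1],[-0.329,0.607,-0.023,0,0,0.358,-1],[-0.329,0.607,-0.023,0,0,0.358,-1],[-0.329,0.607,-0.023,0,0,0.358,-1],[-0.329,0.607,-0.023,0,0,0.358,-1]]'
python3 -m jog '[[0,0,0,0,0,0,-1],[0,0,0,0,0,0,-1],[0,0,0,0,0,0,-1],[0,0,0,0,0,0,-1],[0,0,0,0,0,0,-1],[0,0,0,0,0,0,-1],[0,0,0,0,0,0,-1],[0,0,0,0,0,0,-1]]'
python3 plan.py .615,.294,.14,115.5 .615,.294,.005,115.5
python3 - <<'E'
from h import *
p,d=grab_frame("scene");P=cloud("scene",d)
for nm,(x,y) in dict(block=(.453,-.01),large=(.474,-.362),small=(.615,.294),stop=(.4635,.1625)).items():
    m=(d>0)&(P[...,2]>.017)&(P[...,2]<.075)&(np.hypot(P[...,0]-x,P[...,1]-y)<.07)
    print(nm,m.sum(),[np.round(a,1) for a in cv2.minAreaRect((P[m][:,:2]*1000).astype(np.float32))])
cv2.imwrite("pics/s6.png",cv2.resize(p[90:370,130:400],None,fx=2.1,fy=2.1))
E
```

```text
clock: 25.07
ee_pos: [0.6044, 0.2734, 0.1396]
tool_rot: [-3.139, -0.0, 2.174]
contact_force: [1.6, -0.7, 0.4]
gripper_width: 0.0855
gripper_force: 0.0
clock: 25.73
ee_pos: [0.6044, 0.271, 0.1415]
tool_rot: [3.141, 0.0, 2.179]
contact_force: [-0.6, 0.0, -0.1]
gripper_width: 0.0855
gripper_force: 0.0
now [0.6044 0.271  0.1415] [180.    0.  124.9] t 25.7333
.615,.294,.14,115.5 -> [0.0257, 0.0436, 0.003, 0.0001, 0.0, 0.052] rows 1.3
.615,.294,.005,115.5 -> [0.0, -0.0, 0.27, 0.0, 0.0, 0.0] rows 3.2
block 910 [array([451.4, -11.1]), array([102.5,  55. ]), np.float64(0.3)]
large 383 [array([ 477.3, -361.9]), array([57.6, 54.8]), np.float64(27.9)]
small 305 [array([617.2, 294.1]), array([35.1, 36. ]), np.float64(49.3)]
stop 0 [array([0., 0.]), array([0., 0.]), np.float64(0.0)]
```

View pics/s6.png

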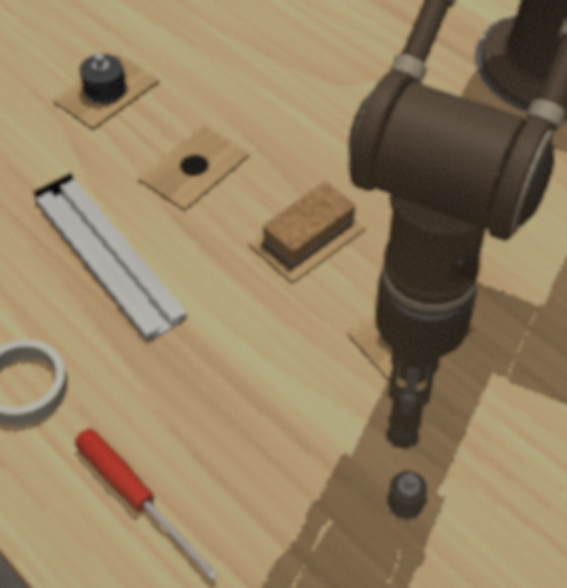

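The block at (310,225) and the large saw at (103,78) stand on their pads, off by about 2–3 mm at most. Next is the small saw at (408,495).

```bash

python3 -m jog '[[0.026,0.044,0.04,0,0,0.052,-1],[0.026,0.044,0.1,0,0,0.052,-1],[0.026,0.044,0.16,0,0,0.052,-1],[0.026,0.044,0.2,0,0,0.052,-1],[0.026,0.044,0.24,0,0,0.052,-1],[0.026,0.044,0.272,0,0,0.052,-1],[0.026,0.044,0.272,0,0,0.052,-1],[0.026,0.044,0.272,0,0,0.052,-1]]' 30
python3 -m jog '[[0,0,0,0,0,0,-0.6],[0,0,0,0,0,0,-0.2],[0,0,0,0,0,0,0.1],[0,0,0,0,0,0,0.5],[0,0,0,0,0,0,1],[0,0,0,0,0,0,1],[0,0,0,0,0,0,1],[0,0,0,0,0,0,1]]'
python3 -m jog '[[0,0,-0.02,0,0,0,1],[0,0,-0.06,0,0,0,1],[0,0,-0.12,0,0,0,1],[0,0,-0.18,0,0,0,1],[0,0,-0.24,0,0,0,1],[0,0,-0.24,0,0,0,1],[0,0,-0.24,0,0,0,1],[0,0,-0.24,0,0,0,1]]'
python3 plan.py .55,.06,.125,95 .478,-.182,.125,69 .478,-.182,.012,69
```

```text
clock: 26.45
ee_pos: [0.6143, 0.2945, 0.0043]
tool_rot: [-3.139, -0.0, 2.017]
contact_force: [0.5, 0.1, 0.2]
gripper_width: 0.0852
gripper_force: 0.0
clock: 27.12
ee_pos: [0.6162, 0.2954, 0.0068]
tool_rot: [3.139, 0.0, 2.017]
contact_force: [-0.3, -0.9, 5.5]
gripper_width: 0.0351
gripper_force: 30.4
clock: 27.78
ee_pos: [0.6139, 0.2945, 0.1242]
tool_rot: [-3.139, -0.0, 2.017]
contact_force: [-0.7, -0.5, -2.0]
gripper_width: 0.0352
gripper_force: 30.3
now [0.6139 0.2945 0.1242] [-179.9   -0.   115.6] t 27.7833
.55,.06,.125,95 -> [-0.368, -0.3177, -0.001, -0.0007, 0.0001, 0.1142] rows 5.8
.478,-.182,.125,69 -> [-0.4696, -0.1856, -0.0, -0.0, -0.0, 0.1444] rows 6.1
.478,-.182,.012,69 -> [0.0, -0.0, 0.226, 0.0, 0.0, 0.0] rows 2.7
```

```bash

python3 -m jog '[[-0.368,-0.318,0,0,0,0.114,1],[-0.368,-0.318,0,0,0,0.114,1],[-0.368,-0.318,0,0,0,0.114,1],[-0.368,-0.318,0,0,0,0.114,1],[-0.368,-0.318,0,0,0,0.114,1],[-0.368,-0.318,0,0,0,0.114,1],[-0.368,-0.318,0,0,0,0.114,1],[-0.368,-0.318,0,0,0,0.114,1]]'
python3 -m jog '[[-0.47,-0.186,0,0,0,0.144,1],[-0.47,-0.186,0,0,0,0.144,1],[-0.47,-0.186,0,0,0,0.144,1],[-0.47,-0.186,0,0,0,0.144,1],[-0.47,-0.186,0,0,0,0.144,1],[-0.47,-0.186,0,0,0,0.144,1],[-0.47,-0.186,0,0,0,0.144,1],[-0.47,-0.186,0,0,0,0.144,1]]'
python3 -m jog '[[0,0,0.06,0,0,0,1],[0,0,0.1,0,0,0,1],[0,0,0.14,0,0,0,1],[0,0,0.16,0,0,0,1],[0,0,0.16,0,0,0,1],[0,0,0.16,0,0,0,1],[0,0,0.16,0,0,0,1],[0,0,0.16,0,0,0,1]]'
python3 plan.py .478,-.182,.0125,69
```

```text
clock: 28.45
ee_pos: [0.5483, 0.0585, 0.1227]
tool_rot: [-3.136, -0.0, 1.655]
contact_force: [-0.3, 0.7, -1.2]
gripper_width: 0.0351
gripper_force: 30.5
clock: 29.12
ee_pos: [0.4784, -0.1828, 0.1242]
tool_rot: [-3.14, -0.001, 1.203]
contact_force: [0.4, 1.1, -0.7]
gripper_width: 0.0349
gripper_force: 30.5
clock: 29.78
ee_pos: [0.4804, -0.182, 0.0465]
tool_rot: [3.139, 0.0, 1.207]
contact_force: [-0.4, 0.0, -0.9]
gripper_width: 0.0353
gripper_force: 30.6
now [ 0.4804 -0.182   0.0465] [179.8   0.   69.2] t 29.7833
.478,-.182,.0125,69 -> [-0.0017, -0.0047, 0.068, 0.0009, 0.0, 0.0009] rows 0.8
```

```bash

python3 -m jog '[[-0.001,-0.003,0.02,0,0,0,1],[-0.001,-0.003,0.036,0,0,0,1],[-0.001,-0.003,0.048,0,0,0,1],[-0.001,-0.003,0.056,0,0,0,1],[-0.001,-0.003,0.062,0,0,0,1],[-0.001,-0.003,0.067,0,0,0,1],[-0.001,-0.003,0.067,0,0,0,1],[-0.001,-0.003,0.067,0,0,0,1]]'
python3 -m jog '[[0,0,0,0,0,0,0.4],[0,0,0,0,0,0,0.1],[0,0,0,0,0,0,-0.4],[0,0,0,0,0,0,-1],[0,0,0,0,0,0,-1],[0,0,0,0,0,0,-1],[0,0,-0.04,0,0,0,-1],[0,0,-0.1,0,0,0,-1]]'
python3 -m jog '[[0,0,-0.08,0,0,0,-1],[0,0,-0.16,0,0,0,-1],[0,0,-0.24,0,0,0,-1],[0,0,-0.3,0,0,0,-1],[0,0,-0.3,0,0,0,-1],[0,0,-0.3,0,0,0,-1],[0,0,-0.3,0,0,0,-1],[0,0,-0.3,0,0,0,-1]]'
python3 - <<'E'
from h import *
p,d=grab_frame("scene");P=cloud("scene",d)
for nm,(x,y) in dict(block=(.453,-.01),large=(.474,-.362),small=(.478,-.182),stop=(.4635,.1625)).items():
    m=(d>0)&(P[...,2]>.017)&(P[...,2]<.075)&(np.hypot(P[...,0]-x,P[...,1]-y)<.07)
    if m.sum()>20: print(nm,m.sum(),[np.round(a,1) for a in cv2.minAreaRect((P[m][:,:2]*1000).astype(np.float32))],"top",np.percentile(P[m][:,2],98))
cv2.imwrite("pics/s7.png",cv2.resize(p[90:310,130:400],None,fx=2.5,fy=2.5))
E
```

```text
clock: 30.45
ee_pos: [0.4768, -0.1817, 0.0127]
tool_rot: [-3.139, -0.0, 1.206]
contact_force: [-4.7, 2.1, 10.4]
gripper_width: 0.0352
gripper_force: 31.6
clock: 31.12
ee_pos: [0.4742, -0.1803, 0.0591]
tool_rot: [-3.133, -0.001, 1.206]
contact_force: [0.1, -0.7, 0.4]
gripper_width: 0.0856
gripper_force: 0.0
clock: 31.78
ee_pos: [0.4759, -0.1812, 0.2096]
tool_rot: [-3.138, -0.0, 1.206]
contact_force: [0.4, 0.3, -0.1]
gripper_width: 0.0856
gripper_force: 0.0
block 910 [array([451.9, -10.9]), array([100.7,  54.6]), np.float64(0.3)] top 0.041542100434611845
large 381 [array([ 477.8, -362.2]), array([58.7, 55.8]), np.float64(34.8)] top 0.059898562206780276
small 217 [array([ 479.7, -180.6]), array([35.5, 37.6]), np.float64(48.7)] top 0.06099374977475591
stop 528 [array([466. , 161.4]), array([35.6, 61.4]), np.float64(82.8)] top 0.06136709650799494
```

View pics/s7.png

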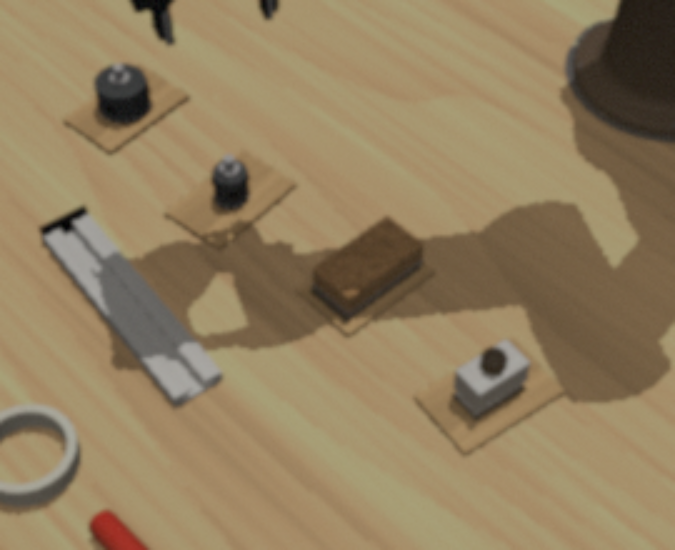

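All four stand upright and centred on their pads: large saw (122,95), small saw (230,185), block (368,265), stop (490,380). The gripper is clear of everything.

```bash
python3 -c "
from workcell import r
print(r.job_done())"
```

```text
the job is handed in; nothing more can be done
None
```

I placed the fence stop, both hole saws and the sanding block upright on their own pads, each within about 4 mm of centre by the last camera check. I never went near the paint tin, and I handed the job in at about 32 s with the gripper clear. The hand-in returned no verdict.

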